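# Pull the spent filter plate and hold it to the light

### The job

The goldsmith's fume extractor needs its filter checked: swing the cover flap of the filter box right up until it stands open by itself, then draw the dark, spent filter plate straight up out of its slot, leaving the white fresh one in place. Hold the dark plate upright in front of the middle of the lit inspection panel, about 8 cm from it, its broad face parallel to the panel and touching nothing but the gripper. Finish while still holding it there, motionless, with the flap left open and everything else on the bench undisturbed.

Things in the scene. Friction and masses are not known exactly. Their poses are not given: they have to be found in the camera images.
- filter_box: grey box fixed to the bench, 150 (x) x 200 (y) x 110 high, walls 5, open on top under a flap; origin at the centre of its underside, z up, +x to the hinge side, -x to the black louvres; a black duct spigot (60 across) stands out 22 on the -y side. Inside it is clear above a 55 high blue insert
- flap (a joint): angle of the white cover flap on the filter box: 0 shut flat, 1.75 rad fully open (stop, leaning back past vertical). Its hinge is stiff, so it stays where it is left; moving it takes about 2 N at the handle. It may start slightly ajar.
- flap_hinge (a point): point on the flap's hinge line, at its middle: in the box frame x = +77, y = 0, z = 110.5. The line runs along the box's y. The point's axes turn with the flap; flap shut, they are those of the box. The flap is a 6 thick plate, 154 long (from the hinge to -x) and 204 wide.
- flap_handle (a point): middle of the round orange handle bar, 10 diameter, 110 long, parallel to the hinge line, a post 50 either side of its middle; axis 35 above the flap's outer face, at x = -138, z = +41 from the hinge in the flap's frame. Shut, it is 151.5 above the bench: pinch it from above along the box's x; it turns between the pads as the flap swings
- spent_plate: dark brown-black loose plate, about 120 g: frame 14 thick (x) x 74 (y) x 70 high (z), with a pull tab mid top edge, 12 thick x 34 wide, up to 95 above the foot. Origin at the centre of its foot; axes parallel to the box's while in its slot. There the tab's top is 100 above the bench, 10 below the rim, under the flap; pinch the tab along the plate's x
- spent_plate_middle (a point): centre of the dark plate's frame, 35 above its foot, 55 below the middle of the grip on its tab (which is 90 above the foot)
- fresh_plate: white plate of the same shape; stays put. The blue insert has two slots, 17 (x) x 77 (y), 50 deep, floor 5 above the bench, centred at x = 0, y = -46 and +46 in the box frame: one plate stands in each, dark and white in either order
- light_panel: upright lit inspection panel, fixed: slab 16 (x) x 150 (y) x 150 (z), from 50 to 200 above the bench, on a black foot reaching 70 behind and 30 ahead of its middle, 14 high; origin at the bench under the slab's middle; its lit cream-white face looks to +x (away from the robot)
- panel_face (a point): centre of the lit face, 125 above the bench; x points straight out of the lit face, y lies level along it, z up
- bangle: brass ring 64 across, 12 high, on the white soldering board, bystander; origin under its centre
- crucible: small terracotta cone 52 across the top, 35 high, on the soldering board, bystander; origin under its centre
- flux_jar: amber glass jar, 52 diameter, 75 high, bystander; origin under its centre
- brush: hand brush lying on the bench near the robot, bystander
- gas_can: blue can 74 diameter, 180 high, far left, bystander
- rinse_bottle: white bottle 48 diameter, 130 high, right, bystander
Mind the look-alikes: they are no part of the job. What is shaped like the light_panel but turquoise or yellow is not meant.

How it is judged (in metres and radians):
On the way, in this order (a step that is already met when the one before it is completed fails the run):
1. the cover flap stands open (value of joint flap above 1.25 rad), for 0.2 s.
2. the dark plate is drawn up clear of the box, held by the fingers (height (world z) of spent_plate above 0.115 m and contact force between spent_plate and the fingers above 1 N), for 0.2 s.
At the end, for the whole second after the job is handed in: Still gripped and motionless; tilt < 0.25 rad, parallel to the panel within 0.3 rad; frame middle 35 to 150 mm out from the lit face, within 45 mm of its centre sideways, 45 below to 60 mm above it; touching neither panel nor box; flap beyond 1.25 rad; white plate within 20 mm of its start (x of spent_plate_middle in the frame of panel_face between 0.035 and 0.15 m and y of spent_plate_middle in the frame of panel_face between -0.045 and 0.045 m and z of spent_plate_middle in the frame of panel_face between -0.045 and 0.06 m and angle between the x axis of spent_plate and the x axis of light_panel, either way round below 0.3 rad and angle between spent_plate's own z axis and vertical below 0.25 rad and height (world z) of spent_plate above 0.03 m and contact force between spent_plate and the fingers above 1 N and contact force between spent_plate and light_panel below 0.2 N and contact force between spent_plate and filter_box below 0.2 N and linear speed of spent_plate below 0.03 m/s and value of joint flap above 1.25 rad and distance of fresh_plate from where it was at the start of the episode below 0.02 m); the arm keeps its last pose, push and grip.
It fails at once if the white plate or a bystander is moved (20 mm for the white plate, 30 mm for others) (distance of fresh_plate from where it was at the start of the episode above 0.02 m or distance of any of bangle, crucible, flux_jar, brush, gas_can, rinse_bottle from where it was at the start of the episode above 0.03 m).
It also fails if it takes over 58 s, if anything falls off the work surface, if the arm or the gripper's body presses on something with over 40 N, if the wrist force passes 120 N, or if a joint passes its speed limit or range.

### The arm

A 7-joint arm with a two-finger parallel gripper is mounted at the origin on the work surface. World frame = base frame: x ahead of the robot, y to its left, z up, the work surface at z = 0. Lengths are in mm, angles in rad, forces in N, time in s.
With the tool pointing down it reaches from about 425 to 925 mm from the base axis. Payload 6.8 kg.
Tool frame: the origin (TCP) lies midway between the tips of the shut fingers; the grasp point (between the pads) lies 19 mm behind it; z points along the fingers, y is the line along which they close (so a half turn about z gives the same grasp; the last joint's range is limited). The gripper opens to 85 mm and grips with 20 to 120 N. Pads are 22 mm wide; open, the fingers measure 114 mm over their backs; the gripper's body (76 mm by 85 mm) begins 54 mm behind the grasp point. The pads swing forward as they close: fully open they stand 13 mm farther back than shut.
Start: joints at [-1.385, 0.477, 0.022, 1.555, -0.011, 1.109, -0.083], TCP at [195.47, 646.095, 231.308] pointing down, gripper open.
Joint ranges: [-2.96, 2.96], [-0.34, 2.1], [-1.41, 1.46], [0.24, 2.44], [-1.37, 4.51], [0.17, 1.92], [-2.96, 2.96]. Speed limits (rad/s): [2.39, 2.39, 3.14, 3.14, 3.14, 3.14, 3.14].

### API

Orientations are given as a 3x3 rotation matrix whose columns are the frame's x, y, z axes.
In Python, from cell import observe, capture, camera_model, job_done gives the robot as it stands.
- The arm moves only by the tool tcp_steps, called after "Emit:" as name(argument=value, ...), one argument or row to a line, values as JSON. Schema: {"type":"object","properties":{"deltas":{"type":"array","items":{"type":"array","items":{"type":"number"},"minItems":6,"maxItems":6},"minItems":1,"maxItems":10},"finger_gap":{"type":"number"},"only":{"type":"string"},"quiet":{"type":"boolean"},"lines":{"type":"string"}},"required":["deltas"],"additionalProperties":false}. deltas is a list of rows, 1 to 10 of them, each of 6 numbers: dx, dy, dz in shares of the most that a row can go, 1 being 50 mm, then a rotation vector rx, ry, rz in a scale on which 1.0 is 4 rad; each row shifts and turns the commanded pose from where the row before left it, along the tool's axes as they then stand; what a row does not reach is not made up. A row lasts 1/10 s, in which the tool goes at most 50 mm and 0.15 rad, less where a joint would pass 70% of its speed; a pose out of reach is approached as far as the arm can. finger_gap is the opening from 0.0 (shut) to 1.0 (fully open), set as the call begins (left out keeps the last). The fingers move at their own pace and stop on an object; the grip force is fixed at half the most. Time passes only in rows, so rows that do not move let the fingers close. The tool returns the time, the measured TCP pose, the force, the opening and the grip force at its end. only (a regular expression) keeps the lines of the reply that match it, lines (a string "A,B") keeps lines A to B, and quiet returns only ok. Shift and turn numbers lie between -1 and 1, and a call with a number outside is refused. Input that does not fit is refused with a message, and nothing moves.
- observe(): the state, without advancing time (a new reading comes with each control period).
- capture(name): name is "side" or "top"; returns (picture, depth): 384x512x3 uint8, blue, green, red; 384x512 float32, mm along the optical axis (not along the pixel's ray), 0 where there is no reading.
- camera_model(name): a dict with "camera_matrix" (3x3 intrinsics, pixels), "dist_coeffs" ([k1, k2, p1, p2, k3] as OpenCV has them; the pictures are not rectified), "xyz" and "orientation" of the camera in the world. Camera axes: x right, y up, looking along -z (the intrinsics and any distortion apply to the point x, -y, -z); pixel columns grow to the right and rows downward; lengths in mm; the calibration is good to about 2 mm. A picture is of the moment at which its call begins. camera_model takes no time and is no camera call.
- job_done(): hands the job in; it is judged then, once.
The state is a dict: "time": time; "joint_positions": joint angles; "qvel": joint speeds; "effort": joint torques, N m; "tool_pos": TCP position; "tool_rot": TCP orientation; "ft_force": force on the tool from outside, world axes, zero at the start; "wrist_torque": the same for the moment, N m; "grip_width": opening from 0.0 (shut) to 1.0 (fully open); "grasp_force": force on a finger pad.
Only numpy, scipy, OpenCV 4.12 (cv2) and the standard library are available. Lean on these libraries where they do the work, as an engineer would, in place of code of your own. Each camera call takes 0.05 s, during which the arm holds its last target. There are 200 camera calls.

## Working session

There is one attempt and no reset: what is moved stays moved. The work goes in short steps, Python scripts to look and compute and a tool call to move; the robot and the scene stay as the last step left them, time stands still between calls to the robot, and variables do not carry over. Pictures are saved under pics/ and viewed, at most 10 in all, crops included, and the job is handed in when it is done.

```bash
mkdir -p pics
```

Create h.py:
```python
import numpy as np, cv2
from cell import observe, capture, camera_model
def world(name, depth, uv):
    m=camera_model(name); K=np.array(m["camera_matrix"],float); D=np.array(m["dist_coeffs"],float)
    uv=np.array(uv,float).reshape(-1,2)
    n=cv2.undistortPoints(uv.reshape(-1,1,2),K,D).reshape(-1,2)
    d=depth[uv[:,1].astype(int),uv[:,0].astype(int)]
    p=np.c_[n[:,0]*d,-n[:,1]*d,-d]
    return p@np.array(m["orientation"]).reshape(3,3).T+np.array(m["xyz"])
def cloud(name, depth):
    v,u=np.mgrid[0:384,0:512]
    return world(name,depth,np.c_[u.ravel(),v.ravel()]).reshape(384,512,3)
```

Run:
```python
from h import *
for n in("top","side"):
    p,d=capture(n); cv2.imwrite(f"pics/{n}0.png",p); np.savez(f"{n}0.npz",p=p,d=d)
    m=camera_model(n); print(n,m)
s=observe(); print(s["time"],s["tool_pos"],s["tool_rot"],s["ft_force"])
```

```text
top {'camera_matrix': array([[427.34191585,   0.        , 259.91358658],
       [  0.        , 427.34191585, 191.42494896],
       [  0.        ,   0.        ,   1.        ]]), 'dist_coeffs': array([-0.12452072,  0.        ,  0.        ,  0.        ,  0.        ]), 'xyz': array([3.80515819e+02, 2.53442890e-02, 1.46580475e+03]), 'orientation': array([[ 0.01012661,  0.9955522 , -0.09366573],
       [-0.99994583,  0.0098565 , -0.00334602],
       [-0.00240792,  0.09369454,  0.99559808]])}
side {'camera_matrix': array([[361.47620716,   0.        , 257.72493953],
       [  0.        , 361.47620716, 190.52797696],
       [  0.        ,   0.        ,   1.        ]]), 'dist_coeffs': array([-0.01817379,  0.        ,  0.        ,  0.        ,  0.        ]), 'xyz': array([ 961.47369168, -686.1330116 ,  866.36469053]), 'orientation': array([[ 0.8353368 , -0.37303907,  0.40379981],
       [ 0.54972783,  0.57140797, -0.60933754],
       [-0.00342772,  0.73098207,  0.68238806]])}
0.1 [195.31479188 645.5709688  230.41790828] [[-9.57158711e-01  2.89563561e-01 -3.83181483e-04]
 [ 2.89563800e-01  9.57157404e-01 -1.58423124e-03]
 [-9.19706453e-05 -1.62731621e-03 -9.99998672e-01]] [ 0.06495998 -1.07706235  0.40246229]
```

View pics/top0.png

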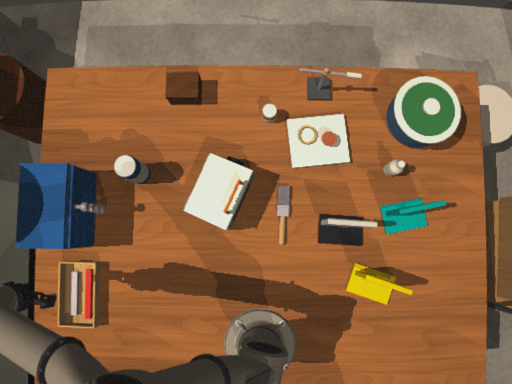

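View pics/side0.png

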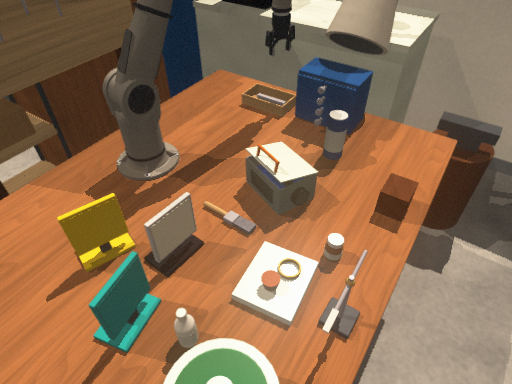

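The top view shows the box flap at (219,191) with its orange handle at about (235,195), and the hinge on the left, toward world +y. The lit panel is at (345,228). The side view shows the handle at (268,157) and the panel's lit face at (172,232). Next I'll measure these from both views.

Create m.py:
```python
from h import *
for n,bx,px in(("top",(175,265,140,240),(315,385,205,250)),("side",(235,325,135,215),(140,205,190,275))):
    z=np.load(f"{n}0.npz"); p,d=z["p"],z["d"]; C=cloud(n,d); hsv=cv2.cvtColor(p,cv2.COLOR_BGR2HSV)
    v,u=np.mgrid[0:384,0:512]
    inb=lambda b:(u>=b[0])&(u<b[1])&(v>=b[2])&(v<b[3])&(d>0)
    o=inb(bx)&(hsv[...,0]<16)&(hsv[...,1]>170)&(hsv[...,2]>120)&(C[...,2]>130)
    P=C[o]; 
    P=P[P[:,2]>np.percentile(P[:,2],60)-8]
    r=cv2.minAreaRect(P[:,:2].astype(np.float32)); ax=np.linalg.svd(P-P.mean(0),full_matrices=False)[2][0]
    print(n,"handle",len(P),P.mean(0).round(1),"z",np.percentile(P[:,2],[5,50,95]).round(1),"rect",r,"ax",ax.round(3))
    w=inb(bx)&(hsv[...,1]<60)&(hsv[...,2]>130)&(C[...,2]>95)&(C[...,2]<150); w=cv2.erode(w.astype(np.uint8),np.ones((3,3)))>0
    P=C[w]; c=P.mean(0); nn=np.linalg.svd(P-c,full_matrices=False)[2][2]; print(" flap",len(P),c.round(1),"n",nn.round(3),"zr",P[:,2].min(),P[:,2].max(),cv2.minAreaRect(P[:,:2].astype(np.float32)))
    w=inb(px)&(C[...,2]>60)&(C[...,2]<215)&(hsv[...,1]<70)
    P=C[w]; print(" panel",len(P),P.mean(0).round(1),P[:,2].min(),P[:,2].max(),cv2.minAreaRect(P[:,:2].astype(np.float32)))
    if n=="side":
        w=cv2.erode(w.astype(np.uint8),np.ones((5,5)))>0;P=C[w];c=P.mean(0);nn=np.linalg.svd(P-c,full_matrices=False)[2][2];print(" face plane",c.round(1),nn.round(3),np.std((P-c)@nn))
    else:
        P=C[w&(C[...,2]>185)]; print(" top edge",len(P),P.mean(0).round(1),cv2.minAreaRect(P[:,:2].astype(np.float32)))
```

```bash
python3 m.py; python3 -c "
import cv2
a=cv2.imread('pics/top0.png')[145:240,175:265];b=cv2.imread('pics/side0.png')[180:280,135:215]
cv2.imwrite('pics/crop0.png',cv2.hconcat([cv2.resize(a,(390,412)),cv2.resize(b,(330,412))]))"
```

```text
top handle 69 [487.1  89.9 181.7] z [178.2 181.7 185.3] rect ((487.5020446777344, 89.71473693847656), (7.423435211181641, 105.74129486083984), 67.31978607177734) ax [-0.916  0.4   -0.007]
 flap 2241 [509.5 145.7 129.6] n [0.08  0.183 0.98 ] zr 110.86727186850294 149.69144510172282 ((508.3478088378906, 138.681396484375), (145.22052001953125, 194.70994567871094), 66.41300201416016)
 panel 353 [ 408.5 -261.2  182.9] 64.0145861379483 205.9238293497017 ((408.31402587890625, -270.1878662109375), (150.18353271484375, 19.669607162475586), 85.64736938476562)
 top edge 280 [ 409.  -268.2  198.6] ((409.1537780761719, -270.2416076660156), (150.12876892089844, 17.13517951965332), 86.16197204589844)
side handle 55 [483.9  87.  181.4] z [178.2 181.8 184. ] rect ((485.76483154296875, 86.87696075439453), (7.364798069000244, 110.3375244140625), 67.0978775024414) ax [ 0.92  -0.392  0.003]
 flap 974 [524.8 133.9 130.7] n [0.077 0.178 0.981] zr 116.34777182597702 149.4226357394374 ((509.80255126953125, 132.59402465820312), (140.57785034179688, 192.67835998535156), 65.65830993652344)
 panel 556 [ 411.6 -297.1  170.5] 60.1888959362243 203.5828898484359 ((415.0021667480469, -312.048828125), (43.754188537597656, 222.6002960205078), 7.966427326202393)
 face plane [ 411.4 -300.7  195.4] [-0.998  0.054 -0.011] 1.2555935248344612
```

View pics/crop0.png

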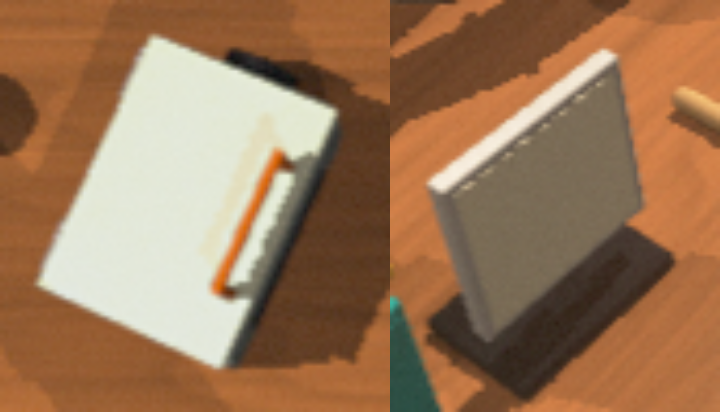

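The crop confirms the flap is ajar by about 0.2 rad and that the handle side faces world −y. It also shows the panel standing with its face toward +x, as described. The handle axis is at about (486.5, 89, 178), matching geometry at a = 0.197. I'll work out the approach and check the obstacles near the path.

Run:
```python
from h import *
z=np.load("top0.npz"); C=cloud("top",z["d"])
for nm,(a,b,c,d) in dict(cabinet=(15,100,160,252),can=(112,150,150,185),tray=(58,100,260,330)).items():
    P=C[c:d,a:b].reshape(-1,3); P=P[P[:,2]>60]
    print(nm,np.percentile(P,[1,99],axis=0).round())
s=observe(); R=s["tool_rot"]; p=s["tool_pos"]
b=np.radians(66.6); y=np.array([np.cos(b),np.sin(b),0]);zz=np.array([0,0,-1.]);Rt=np.c_[np.cross(y,zz),y,zz]
from scipy.spatial.transform import Rotation as Q
print("rot",Q.from_matrix(R.T@Rt).as_rotvec().round(4))
for t in([330,420,300],[486.5,89,260]):
    print(t,"delta tool",(R.T@(np.array(t)-p)).round(1)); p=np.array(t)
```

```text
cabinet [[322. 534.  70.]
 [576. 744. 226.]]
can [[ 381.    0.   63.]
 [ 610.  452. 1466.]]
tray [[ 381.    0. 1466.]
 [ 381.    0. 1466.]]
rot [-0.0016  0.0002  0.1146]
[330, 420, 300] delta tool [-194.2 -177.   -69.3]
[486.5, 89, 260] delta tool [-245.6 -271.4   40.5]
```

The manual's scale: shifts go in shares of 50 mm and turns go in shares of 4 rad. Converting my numbers, -35 mm is -0.7, -28 mm is -0.56.

Emit:
tcp_steps(
  deltas=[
    [0,0,-0.7,0,0,0],
    [0,0,-0.7,0,0,0],
    [-0.56,-0.5,0,0,0,0],
    [-0.56,-0.5,0,0,0,0],
    [-0.56,-0.5,0,0,0,0],
    [-0.56,-0.5,0,0,0,0],
    [-0.56,-0.5,0,0,0,0],
    [-0.56,-0.5,0,0,0,0],
    [-0.56,-0.5,0,0,0,0],
  ],
  finger_gap=0.6,
)

```text
time: 1.0
tool_pos: [332.9, 420.2, 301.0]
tool_rot: [[-0.957, 0.29, -0.0], [0.29, 0.957, -0.0], [0.0, -0.001, -1.0]]
ft_force: [0.1, -0.2, 0.2]
grip_width: 0.6
grasp_force: 0.0
```

Emit:
tcp_steps(
  deltas=[
    [-0.54,-0.6,0,0,0,0],
    [-0.54,-0.6,0,0,0,0],
    [-0.54,-0.6,0,0,0,0],
    [-0.54,-0.6,0,0,0,0],
    [-0.54,-0.6,0,0,0,0],
    [-0.54,-0.6,0,0,0,0],
    [-0.54,-0.6,0,0,0,0],
    [-0.54,-0.6,0,0,0,0],
    [-0.5,-0.54,0,0,0,0.0288],
    [0,0,0,0,0,0],
  ],
)

```text
time: 2.0
tool_pos: [487.2, 90.9, 301.3]
tool_rot: [[-0.913, 0.408, 0.001], [0.408, 0.913, -0.002], [-0.001, -0.001, -1.0]]
ft_force: [-0.0, -0.0, 0.1]
grip_width: 0.595
grasp_force: 0.0
```

Create d.py:
```python
# d.py x y z az [wait]: tool-axis delta to a tool-down pose with tool y at azimuth az deg
from h import *; import sys
from scipy.spatial.transform import Rotation as Q
s=observe(); R=s["tool_rot"]; p=s["tool_pos"]; t=np.array([float(v) for v in sys.argv[1:4]]); b=np.radians(float(sys.argv[4]))
y=np.array([np.cos(b),np.sin(b),0]);z=np.array([0,0,-1.]);Rt=np.c_[np.cross(y,z),y,z]
print("d",(R.T@(t-p)).round(1),"rot",Q.from_matrix(R.T@Rt).as_rotvec().round(3),"t",s["time"],"F",np.round(s["ft_force"],1))
```

```bash
python3 d.py 486.5 89 159 66.6
```

```text
d [  0.   -1.8 142.3] rot [-0.001  0.001 -0.012] t 2.0 F [-0.  -0.   0.1]
```

Scaled: 30 mm is 0.6, 26 mm is 0.52, -0.012 rad is -0.003.

Emit:
tcp_steps(
  deltas=[
    [0,-0.036,0.6,0,0,-0.003],
    [0,0,0.6,0,0,0],
    [0,0,0.6,0,0,0],
    [0,0,0.52,0,0,0],
    [0,0,0.32,0,0,0],
    [0,0,0.2,0,0,0],
    [0,0,0,0,0,0],
  ],
)

```text
time: 2.7
tool_pos: [484.0, 95.0, 158.1]
tool_rot: [[-0.923, 0.386, -0.003], [0.386, 0.923, -0.001], [0.002, -0.002, -1.0]]
ft_force: [-0.2, -0.2, 0.6]
grip_width: 0.601
grasp_force: 0.0
```

Emit:
tcp_steps(
  deltas=[
    [0,0,0,0,0,0],
    [0,0,0,0,0,0],
    [0,0,0,0,0,0],
    [0,0,0,0,0,0],
    [0,0,0,0,0,0],
    [0,0,0,0,0,0],
  ],
  finger_gap=0.0,
)

```text
time: 3.3
tool_pos: [483.6, 90.2, 159.7]
tool_rot: [[-0.921, 0.39, -0.003], [0.39, 0.921, -0.004], [0.001, -0.005, -1.0]]
ft_force: [-5.6, -12.7, 7.4]
grip_width: 0.089
grasp_force: 58.5
```

Run:
```python
from math import *
h=144; ph=0.289+0.197
pts=[ph+i*0.09 for i in range(16)]
prev=None
for q in pts:
    c=(-h*cos(q),-h*sin(q))
    if prev: print(round(q-.289,2), round(c[0]-prev[0],1), round(c[1]-prev[1],1))
    prev=c
```

```text
0.29 6.6 -11.2
0.38 7.5 -10.5
0.47 8.5 -9.8
0.56 9.3 -9.0
0.65 10.1 -8.1
0.74 10.8 -7.2
0.83 11.4 -6.2
0.92 11.9 -5.2
1.01 12.3 -4.1
1.1 12.6 -3.0
1.19 12.8 -1.8
1.28 12.9 -0.6
1.37 12.9 0.5
1.46 12.8 1.7
1.55 12.6 2.8
```

Scaled: -11.2 mm is -0.224, -10.5 mm is -0.21.

Emit:
tcp_steps(
  deltas=[
    [0,-0.06,0,0,0,0],
    [0,0.132,-0.224,0,0,0],
    [0,0.15,-0.21,0,0,0],
    [0,0.17,-0.196,0,0,0],
    [0,0.186,-0.18,0,0,0],
    [0,0,0,0,0,0],
  ],
)

```text
time: 3.9
tool_pos: [496.3, 119.3, 202.1]
tool_rot: [[-0.922, 0.388, -0.001], [0.388, 0.922, -0.003], [-0.0, -0.003, -1.0]]
ft_force: [-5.7, -10.1, 12.6]
grip_width: 0.089
grasp_force: 59.2
```

```bash
python3 d.py 486.5 89 159 66.6
```

```text
d [ -2.7 -31.6  43.2] rot [-0.003  0.     0.01 ] t 3.9 F [ -5.7 -10.1  12.6]
```

Scaled: 12.3 mm is 0.246, 11.9 mm is 0.238.

Emit:
tcp_steps(
  deltas=[
    [0,0.18,-0.2,0,0,0],
    [0,0.216,-0.144,0,0,0],
    [0,0.228,-0.124,0,0,0],
    [0,0.238,-0.104,0,0,0],
    [0,0.246,-0.082,0,0,0],
    [0,0,0,0,0,0],
  ],
)

```text
time: 4.5
tool_pos: [520.1, 173.8, 236.2]
tool_rot: [[-0.923, 0.386, 0.005], [0.386, 0.923, 0.002], [-0.004, 0.003, -1.0]]
ft_force: [-2.1, -4.4, 15.9]
grip_width: 0.089
grasp_force: 59.2
```

```bash
python3 d.py 486.5 89 159 66.6
```

```text
d [ -1.4 -91.4  76.9] rot [0.003 0.004 0.012] t 4.5 F [-2.1 -4.4 15.9]
```

Scaled: 12.9 mm is 0.258, 12.8 mm is 0.256.

Emit:
tcp_steps(
  deltas=[
    [0,0.252,-0.1,0,0,0],
    [0,0.256,-0.04,0,0,0],
    [0,0.258,-0.012,0,0,0],
    [0,0.258,0.01,0,0,0],
    [0,0.256,0.034,0,0,0],
    [0,0.252,0.056,0,0,0],
    [0,0,0,0,0,0],
  ],
)

```text
time: 5.2
tool_pos: [551.1, 245.2, 237.7]
tool_rot: [[-0.923, 0.386, 0.008], [0.386, 0.923, 0.002], [-0.007, 0.005, -1.0]]
ft_force: [6.4, -1.1, 4.1]
grip_width: 0.089
grasp_force: 59.1
```

```bash
python3 d.py 486.5 89 159 66.6
```

```text
d [-1.000e-01 -1.695e+02  7.780e+01] rot [0.005 0.007 0.012] t 5.2 F [ 6.4 -1.1  4.1]
```

Scaled: -40 mm is -0.8, -20 mm is -0.4.

Emit:
tcp_steps(
  deltas=[
    [0,0,0,0,0,0],
    [0,0,0,0,0,0],
    [0,0,-0.16,0,0,0],
    [0,0,-0.4,0,0,0],
    [0,0,-0.8,0,0,0],
    [0,0,-0.8,0,0,0],
    [0,0,0,0,0,0],
  ],
  finger_gap=0.25,
)

```text
time: 5.9
tool_pos: [549.5, 244.4, 349.9]
tool_rot: [[-0.922, 0.386, 0.009], [0.386, 0.922, 0.006], [-0.006, 0.009, -1.0]]
ft_force: [0.7, 0.0, -0.4]
grip_width: 0.252
grasp_force: 0.0
```

Emit:
tcp_steps(
  deltas=[
    [0,-0.8,0,0,0,0],
    [0,-0.9,0,0,0,0],
    [0,-0.9,0,0,0,0],
    [0,-0.9,0,0,0,0],
    [0,-0.9,0,0,0,0],
    [0,-0.9,0,0,0,0],
    [0,-0.7,0,0,0,0],
    [0,0,0,0,0,0],
  ],
)

```text
time: 6.7
tool_pos: [429.2, -38.0, 343.4]
tool_rot: [[-0.92, 0.393, -0.0], [0.393, 0.919, 0.001], [0.001, 0.001, -1.0]]
ft_force: [0.2, 0.3, -0.0]
grip_width: 0.253
grasp_force: 0.0
```

Run:
```python
from h import *
for n in("top","side"):
    p,d=capture(n); cv2.imwrite(f"pics/{n}1.png",p); np.savez(f"{n}1.npz",p=p,d=d)
a=cv2.imread('pics/top1.png')[130:250,160:290];b=cv2.imread('pics/side1.png')[120:230,220:340]
cv2.imwrite('pics/crop1.png',cv2.hconcat([cv2.resize(a,(433,400)),cv2.resize(b,(360,400))[:, :360]]))
```

```text
(no output)
```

View pics/crop1.png

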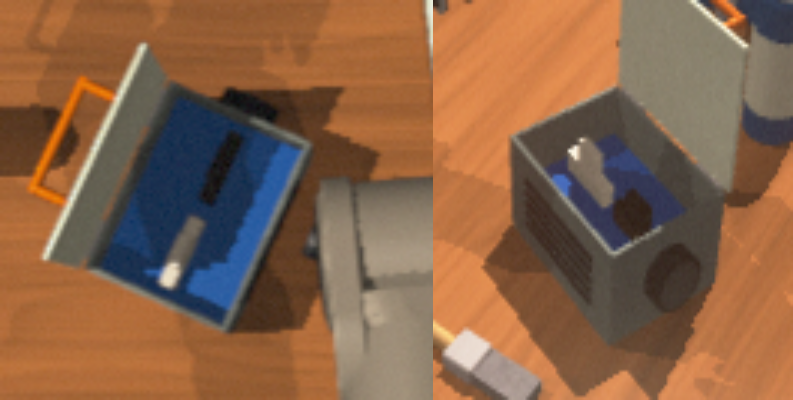

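The flap stands open. The dark plate is in the slot nearer the spigot, at top-view pixel (227,180), and the white plate is at (214,205). I'll measure the dark tab from both views.

Run:
```python
from h import *
ctr=np.array([506.5,135.2]); b=np.radians(66.6); X=np.array([np.cos(b),np.sin(b)]); Y=np.array([-X[1],X[0]])
for n in("top","side"):
    z=np.load(f"{n}1.npz"); p,d=z["p"],z["d"]; C=cloud(n,d); hsv=cv2.cvtColor(p,cv2.COLOR_BGR2HSV); q=C[...,:2]-ctr; bx=q@X; by=q@Y
    ins=(abs(bx)<50)&(abs(by)<88)&(d>0)
    g=p.astype(int).max(2); dark=ins&(g<70)&(C[...,2]>62); 
    wt=ins&(hsv[...,1]<70)&(g>90)&(C[...,2]>62)&(C[...,2]<115)
    for nm,m in(("dark",dark),("white",wt)):
        P=C[m]; 
        if len(P)<5: print(n,nm,len(P)); continue
        T=P[P[:,2]>P[:,2].max()-12]
        r=cv2.minAreaRect(T[:,:2].astype(np.float32))
        print(n,nm,len(P),"ztop",np.percentile(P[:,2],[50,90,98]).round(1),"tops",len(T),r,"box",((np.array(r[0])-ctr)@X).round(1),((np.array(r[0])-ctr)@Y).round(1))
    rim=(abs(abs(by)-97.5)<6)&(abs(bx)<70)&(abs(C[...,2]-110)<4); print(n,"rim by",[np.median(by[rim&(by*s>0)]).round(1) for s in(1,-1)], "bx", [np.median(bx[(abs(abs(bx)-72)<7)&(abs(by)<80)&(abs(C[...,2]-110)<3)&(bx*s>0)]).round(1) for s in(1,-1)])
```

```bash
python3 d.py 524.6 117 200 66.6
```

```text
top dark 119 ztop [ 76.6 101.4 103.4] tops 42 ((549.5092163085938, 118.342529296875), (11.96603012084961, 33.3853645324707), 65.75747680664062) box 1.6 -46.2
top white 102 ztop [ 77.2 100.7 104.7] tops 29 ((465.51483154296875, 154.8336944580078), (10.21003246307373, 31.546737670898438), 65.75196838378906) box 1.7 45.4
top rim by [np.float64(97.2), np.float64(-97.4)] bx [np.float64(72.3), np.float64(-70.0)]
side dark 118 ztop [ 82.1 100.7 102.3] tops 40 ((549.0812377929688, 114.3885498046875), (13.070810317993164, 36.84099197387695), 66.66145324707031) box -2.2 -47.3
side white 142 ztop [ 76.5 100.  101.9] tops 38 ((465.92626953125, 150.9462127685547), (13.257466316223145, 35.919410705566406), 66.93121337890625) box -1.7 43.5
side rim by [np.float64(95.6), np.float64(-99.4)] bx [np.float64(71.2), np.float64(-74.4)]
d [-28.1 174.8 143.6] rot [ 0.002 -0.     0.01 ] t 6.8 F [-0.5 -0.4 -0.3]
```

```bash
python3 d.py 549.3 116.4 77 66.5
```

```text
d [-51.1 183.6 266.6] rot [ 0.002 -0.     0.012] t 6.8 F [-0.5 -0.4 -0.3]
```

Scaled: 40 mm is 0.8, 38 mm is 0.76, 0.012 rad is 0.003.

Emit:
tcp_steps(
  deltas=[
    [-0.2,0.72,0,0,0,0.003],
    [-0.2,0.72,0,0,0,0],
    [-0.2,0.72,0,0,0,0],
    [-0.2,0.76,0,0,0,0],
    [-0.22,0.76,0,0,0,0],
    [0,0,0.8,0,0,0],
    [0,0,0.8,0,0,0],
    [0,0,0.8,0,0,0],
    [0,0,0,0,0,0],
    [0,0,0,0,0,0],
  ],
  finger_gap=0.55,
)

```text
time: 7.8
tool_pos: [550.9, 116.7, 223.2]
tool_rot: [[-0.918, 0.396, -0.001], [0.396, 0.918, -0.0], [0.001, -0.001, -1.0]]
ft_force: [0.6, -0.1, 0.6]
grip_width: 0.546
grasp_force: 0.0
```

```bash
python3 d.py 549.3 116.4 77 66.5
```

```text
d [  1.2  -0.7 146.2] rot [-0.001 -0.001  0.003] t 7.8 F [ 0.6 -0.1  0.6]
```

Scaled: 30 mm is 0.6, 25 mm is 0.5.

Emit:
tcp_steps(
  deltas=[
    [0.02,-0.014,0.6,0,0,0],
    [0,0,0.6,0,0,0],
    [0,0,0.6,0,0,0],
    [0,0,0.5,0,0,0],
    [0,0,0.3,0,0,0],
    [0,0,0.2,0,0,0],
    [0,0,0.1,0,0,0],
    [0,0,0,0,0,0],
    [0,0,0,0,0,0],
  ],
)

```text
time: 8.7
tool_pos: [550.5, 115.3, 79.1]
tool_rot: [[-0.918, 0.398, 0.002], [0.398, 0.918, 0.001], [-0.001, 0.001, -1.0]]
ft_force: [-0.0, -1.0, -0.0]
grip_width: 0.551
grasp_force: 0.0
```

```bash
python3 d.py 549.3 116.4 77 66.5
```

```text
d [1.5 0.5 2.1] rot [0.001 0.001 0.001] t 8.7 F [-0. -1. -0.]
```

Scaled: 2 mm is 0.04, 1.5 mm is 0.03.

Emit:
tcp_steps(
  deltas=[
    [0.03,0.01,0.04,0,0,0],
    [0,0,0,0,0,0],
    [0,0,0,0,0,0],
    [0,0,0,0,0,0],
    [0,0,0,0,0,0],
    [0,0,0,0,0,0],
    [0,0,0,0,0,0],
  ],
  finger_gap=0.0,
)

```text
time: 9.4
tool_pos: [548.9, 116.5, 76.5]
tool_rot: [[-0.918, 0.397, 0.001], [0.397, 0.918, 0.001], [-0.0, 0.001, -1.0]]
ft_force: [-0.6, 0.6, 5.2]
grip_width: 0.125
grasp_force: 59.3
```

```bash
python3 d.py 549.3 116.4 77 66.5
```

```text
d [-0.4  0.1 -0.5] rot [0.001 0.    0.001] t 9.4 F [-0.6  0.6  5.2]
```

Scaled: -30 mm is -0.6, -20 mm is -0.4.

Emit:
tcp_steps(
  deltas=[
    [0,0,-0.16,0,0,0],
    [0,0,-0.24,0,0,0],
    [0,0,-0.3,0,0,0],
    [0,0,-0.3,0,0,0],
    [0,0,-0.4,0,0,0],
    [0,0,-0.6,0,0,0],
    [0,0,-0.6,0,0,0],
    [0,0,-0.6,0,0,0],
    [0,0,-0.6,0,0,0],
    [0,0,-0.2,0,0,0],
  ],
)

```text
time: 10.4
tool_pos: [549.9, 115.9, 280.2]
tool_rot: [[-0.917, 0.398, 0.005], [0.398, 0.917, 0.002], [-0.004, 0.004, -1.0]]
ft_force: [0.6, 0.6, -1.5]
grip_width: 0.124
grasp_force: 58.8
```

Emit:
tcp_steps(
  deltas=[
    [0,0,0,0,0,0],
    [0,0,0,0,0,0],
    [0,0,0,0,0,0],
  ],
)

```text
time: 10.7
tool_pos: [547.4, 115.9, 274.4]
tool_rot: [[-0.918, 0.398, -0.003], [0.398, 0.918, -0.001], [0.002, -0.002, -1.0]]
ft_force: [0.1, -0.3, -1.7]
grip_width: 0.126
grasp_force: 58.8
```

Run:
```python
from h import *
p,d=capture("side"); cv2.imwrite("pics/side2.png",p)
```

```bash
python3 d.py 540 -150 276 -3.5;python3 d.py 540 -150 276 176.5; python3 -c "from h import *;print(observe()['joint_positions'])"
```

```text
d [ -98.8 -247.    -1.2] rot [-0.003 -0.     1.223] t 10.75 F [-0.4 -0.6 -1.4]
d [ -98.8 -247.    -1.2] rot [ 0.    -0.004 -1.918] t 10.75 F [-0.4 -0.6 -1.4]
[-0.69498353  0.26013982  0.45727798  1.80665834 -0.1267516   1.10674232
  0.96821891]
```

View pics/side2.png

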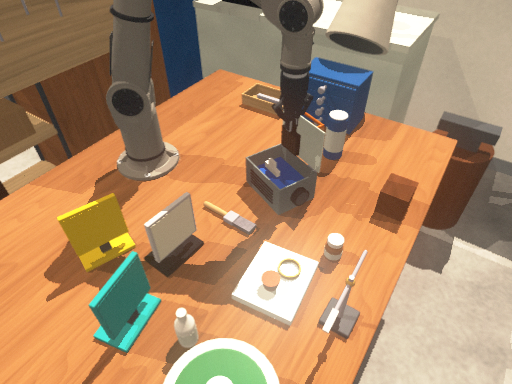

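The plate is clear of the box. The flap is open and the white plate is still in place at (270,165). Next I'll carry the dark plate toward the panel.

Scaled: -30 mm is -0.6, -20 mm is -0.4.

Emit:
tcp_steps(
  deltas=[
    [-0.12,-0.3,0,0,0,0],
    [-0.24,-0.6,0,0,0,0],
    [-0.24,-0.6,0,0,0,0],
    [-0.24,-0.6,0,0,0,0],
    [-0.24,-0.6,0,0,0,0],
    [-0.24,-0.6,0,0,0,0],
    [-0.24,-0.6,0,0,0,0],
    [-0.24,-0.6,0,0,0,0],
    [-0.16,-0.4,0,0,0,0],
    [0,0,0,0,0,0],
  ],
)

```text
time: 11.75
tool_pos: [539.3, -153.2, 275.9]
tool_rot: [[-0.915, 0.404, -0.001], [0.404, 0.915, -0.002], [-0.0, -0.003, -1.0]]
ft_force: [0.4, -0.3, -2.1]
grip_width: 0.127
grasp_force: 58.7
```

Emit:
tcp_steps(
  deltas=[
    [0,0,0,0,0,0.03],
    [0,0,0,0,0,0.03],
    [0,0,0,0,0,0.03],
    [0,0,0,0,0,0.03],
    [0,0,0,0,0,0.03],
    [0,0,0,0,0,0.03],
    [0,0,0,0,0,0.03],
    [0,0,0,0,0,0.03],
    [0,0,0,0,0,0.03],
    [0,0,0,0,0,0.03],
  ],
)

```text
time: 12.75
tool_pos: [540.5, -147.4, 275.6]
tool_rot: [[0.043, 0.999, -0.001], [0.999, -0.043, 0.0], [0.0, -0.001, -1.0]]
ft_force: [0.0, 0.4, -2.9]
grip_width: 0.125
grasp_force: 58.7
```

```bash
python3 d.py 496 -275 230 -3.5
```

```text
d [-129.3  -39.    45.6] rot [-0.001 -0.     0.019] t 12.75 F [ 0.   0.4 -2.9]
```

Scaled: -26 mm is -0.52, 25 mm is 0.5, 0.019 rad is 0.0048.

Emit:
tcp_steps(
  deltas=[
    [-0.3,-0.08,0,0,0,0.0048],
    [-0.52,-0.16,0,0,0,0],
    [-0.52,-0.16,0,0,0,0],
    [-0.52,-0.16,0,0,0,0],
    [-0.48,-0.16,0,0,0,0],
    [-0.24,-0.06,0,0,0,0],
    [0,0,0.5,0,0,0],
    [0,0,0.5,0,0,0],
    [0,0,0.4,0,0,0],
    [0,0,0.2,0,0,0],
  ],
)

```text
time: 13.75
tool_pos: [494.0, -273.7, 194.2]
tool_rot: [[0.055, 0.998, -0.003], [0.998, -0.055, 0.001], [0.001, -0.003, -1.0]]
ft_force: [0.1, 0.3, -2.6]
grip_width: 0.128
grasp_force: 58.6
```

Emit:
tcp_steps(
  deltas=[
    [0,0,0.2,0,0,0],
    [0,0,0.2,0,0,0],
    [0,0,0.1,0,0,0],
    [0,0,0,0,0,0],
    [0,0,0,0,0,0],
    [0,0,0,0,0,0],
  ],
)

```text
time: 14.35
tool_pos: [495.4, -274.5, 171.7]
tool_rot: [[0.057, 0.998, 0.001], [0.998, -0.057, -0.0], [-0.0, 0.001, -1.0]]
ft_force: [-0.2, 0.0, -1.3]
grip_width: 0.126
grasp_force: 58.6
```

```bash
python3 d.py 496 -275 164 -3.5
```

```text
d [-0.5  0.6  7.7] rot [0.001 0.    0.004] t 14.35 F [-0.2  0.  -1.3]
```

Scaled: 7 mm is 0.14.

Emit:
tcp_steps(
  deltas=[
    [0,0,0.14,0,0,0],
    [0,0,0,0,0,0],
    [0,0,0,0,0,0],
    [0,0,0,0,0,0],
    [0,0,0,0,0,0],
    [0,0,0,0,0,0],
    [0,0,0,0,0,0],
    [0,0,0,0,0,0],
  ],
)

```text
time: 15.15
tool_pos: [495.0, -274.2, 164.1]
tool_rot: [[0.057, 0.998, 0.0], [0.998, -0.057, 0.0], [0.0, 0.0, -1.0]]
ft_force: [-0.9, -1.7, -1.2]
grip_width: 0.127
grasp_force: 58.7
```

Run:
```python
from h import *
p,d=capture("side"); t,dt=capture("top"); cv2.imwrite("pics/end.png",cv2.hconcat([cv2.resize(p[100:340,60:360],(500,400)),cv2.resize(t[130:270,180:390][:,:],(300,200))[:0] if 0 else cv2.resize(t[130:330,180:330+60],(290,400))]))
C=cloud("side",d); g=p.max(2).astype(int)
m=(g<70)&(C[...,2]>70)&(C[...,2]<150)&(abs(C[...,0]-496)<35)&(abs(C[...,1]+275)<60)
P=C[m]; print(len(P),P.mean(0).round(),np.percentile(P,[2,98],axis=0).round())
s=observe(); print(s["qvel"].round(4),s["tool_pos"])
```

```text
322 [ 500. -284.  124.] [[ 487. -314.   96.]
 [ 504. -243.  150.]]
[0.0021 0.0015 0.0013 0.0002 0.0006 0.0027 0.0006] [ 494.9939576  -274.22884407  164.0924184 ]
```

View pics/end.png

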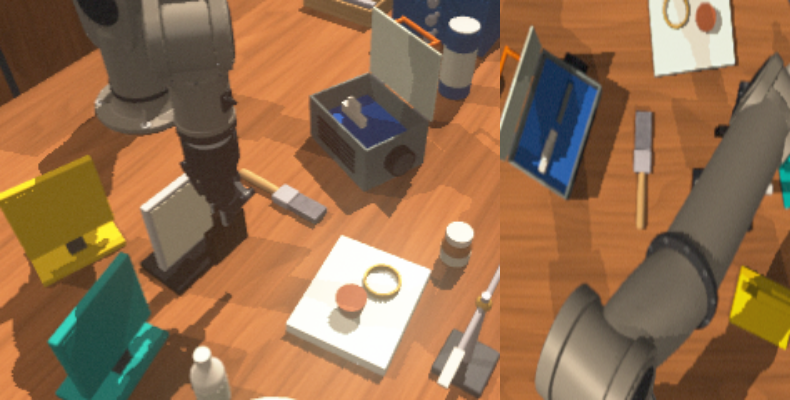

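The plate hangs upright in front of the lit panel, at picture position (225,230). The flap is open, the white plate is in its slot, and the bystanders are undisturbed.

```bash
python3 -c "from cell import job_done; print(job_done())"
```

```text
the job is handed in; nothing more can be done
None
```

I've handed in the job: the dark plate is held upright and still about 8 cm in front of the lit panel's centre. The flap is standing open, and the final pictures show the white plate in its slot and nothing else on the bench moved. It took about 15 s of the 58 s allowed; the hand-in returned no verdict.

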